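# Lap roof shingles in the sample tray

## Robot

A 7-joint arm with a two-finger parallel gripper is mounted at the origin on a cart in front of the work surface, level with it; the furniture and walls round the work are solid. World frame = base frame: x ahead of the robot, y to its left, z up, the work surface at z = 0. Lengths are in mm, angles in rad, forces in N, time in s.
With the tool pointing down it reaches from about 400 to 875 mm from the base axis. Payload 6.5 kg.
Tool frame: the origin (TCP) lies at the very end of the fingers, on their centre line; the grasp point (between the pads) lies 19 mm behind it; z points along the fingers, y is the line along which they close (so a half turn about z gives the same grasp; the last joint's range is limited). The gripper opens to 88 mm and grips with 3 to 60 N. Pads are 18 mm wide; open, the fingers measure 123 mm over their backs; the gripper's body (75 mm by 187 mm) begins 45 mm behind the grasp point.
Start: joints at [1.222, 0.536, -0.004, 1.538, 0.003, 1.067, -0.071], TCP at [181.376, -624.174, 238.716] pointing down, gripper open.
Joint ranges: [-2.7, 2.7], [-0.37, 2.16], [-1.27, 1.26], [0.24, 2.4], [-1.31, 4.45], [0.19, 1.91], [-2.76, 2.76]. Speed limits (rad/s): [2.39, 2.39, 3.14, 3.14, 3.14, 3.14, 3.14].

## Interface

Orientations are given as a unit quaternion [x, y, z, w].
In Python, from bench import arm gives the robot as it stands. The module is installed in compiled form; this text tells all that it offers.
- The arm moves only by the tool apply_moves, never from a script. Its argument "moves" is a list of rows, each a list of 4 numbers: the shift along the world's x, y, z in m, then the turn about the world's z in rad. In form: [[x, y, z, spin], ...]. A call has 1 to 12 rows; each row shifts and turns the commanded pose from where the row before left it; what a row does not reach is not made up. A row lasts 1/8 s, in which the tool goes at most 62.5 mm and 10.7 degrees, less where a joint would pass 70% of its speed; a pose out of reach is approached as far as the arm can. A call is refused whole if a number of a shift passes 0.0625 or a number of a turn 0.188, either way. A call with a gripper value outside its range is refused whole. "jaw" is the opening, from 0 (shut) to 1 (fully open), set as the call begins (left out, the last holds). The fingers move at their own pace and stop on an object; the grip force is fixed at half the most. Time passes only in rows, so rows that do not move let the fingers close. It gives the time, the measured TCP pose, the force, the opening and the grip force at its end, in the units of the state.
- arm.read_state(): the state, without advancing time (a new reading comes with each control period).
- arm.grab_frame(name): name is "scene" or "top" or "wrist"; returns the picture (420x560x3 uint8, red, green, blue); there is no depth.
- arm.calibration(name): a dict with "mtx" (3x3 intrinsics, pixels), "world_from_camera" (4x4, takes a point from camera to world coordinates); the wrist camera has in their place "mount" (4x4, takes a point from camera to tool coordinates, whose origin is the TCP and whose axes are the flange's). Camera axes: x right, y down, z forward; pixel columns grow to the right and rows downward; lengths in mm; the calibration is good to about 2 mm. A picture is of the moment at which its call begins: read the wrist's pose just before it. calibration takes no time and is no camera call.
- arm.sign_off(): hands the job in; it is judged then, once.
Trained networks look in the newest picture that a camera, given by its name, has taken for a name from the list of things; names that differ only in an ending like _2 or _b are one class to them, and where a whole thing is asked for, a point or a joint stands for the part that bears it (a point fixed in the world has none). Each returns a list of dicts, best first, with "confidence" (0 to 1); they miss things now and then, are a little off and sometimes report something else, mostly with a low value. They report only what shows in the picture. A call takes as long as a camera call. They do not tell look-alikes from the thing itself.
- arm.look_for(camera, label): "point" ([column, row] as shares, 0 to 1, of the picture: columns of its width, rows of its height, amid what is visible of it).
- arm.mark_of(camera, label): "point" ([column, row] as shares, 0 to 1, of the picture: columns of its width, rows of its height: a listed point, or the origin of a listed thing).
The state is a dict: "clock": time; "q": joint angles; "dq": joint speeds; "tau": joint torques, N m; "tcp_pos": TCP position; "ee_rot": TCP orientation; "contact_force": force on the tool from outside, world axes, zero at the start; "torque": the same for the moment, N m; "finger_gap": opening from 0.0 (shut) to 1.0 (fully open); "gripper_force": force on a finger pad.
Only numpy, scipy, OpenCV 4.12 (cv2) and the standard library are available. Lean on these libraries where they do the work, as an engineer would, in place of code of your own. Each camera call takes 0.05 s, during which the arm holds its last target. There are 200 camera calls.

## Task

Make up the roof sample in the sloped tray. First slide the short starter shingle down the tray until it sits snugly against the stop; next lay the shingle from the bench so that it laps over the starter's upper end; then take the last shingle out of the rack, lay it flat on the bench, take it again by its sides and lay it so that it laps over the upper end of the second. Each laps the one below by about a third of its own length, with its own upper end down on the tray floor, and all three lie straight along the tray's centre line; leave the tape measure, torch and carton where they are.

Things in the scene. Friction and masses are not known exactly. Their poses are not given: they have to be found in the camera images.
- tray: fixed plywood tray sloping 10 degrees, floor 310 x 150 mm inside. Origin: middle of the floor's low end, on the inner face of the stop (bar across, 26 mm high, 12 thick). x up the slope along the pencilled centre line, y across, z square off the floor. Side lips 8 mm high. Floor 20 mm above the bench at the stop, 73 at the open upper end. Shingles stay put on it unless pushed.
- starter: the short shingle, a plain wooden plate 110 x 58 x 9 mm, lying at the start on the tray floor some way above the stop, a little askew. Origin at its centre; x along its length, y across its width, z through its thickness. 80 g (mass varies 0.7 to 1.4 times, for all shingles).
- bench_shingle: a plain wooden plate 130 x 58 x 9 mm, lying flat at the start on the brown card sheet, 3 mm thick, fixed, which covers the bench at x 0.26 to 0.50, y 0.04 to 0.63 m (lying on it counts as on the bench). Origin at its centre; x along its length, y across its width, z through its thickness. Either face may be up, either end may lead.
- rack_shingle: a plain wooden plate 130 x 58 x 9 mm, standing at the start on a long edge in the rack's middle groove, its upper long edge 70 mm above the bench. Origin at its centre; x along its length (level in the rack), y across its width (upright in the rack), z through its thickness. Either face may be up, either end may lead.
- rack: fixed wooden rack with three parallel grooves, 110 mm long (x, along the grooves), 77 mm wide (y), 33 mm high; origin at the centre of its underside. The middle groove is 11 mm wide, its floor 12 mm above the bench.
- tape_measure: bystander: yellow tape measure, 36 x 78 x 64 mm, standing on the card sheet in front of the tray; origin at the centre of its underside.
- torch: bystander: grey hand torch lying on the bench, 33 x 154 x 34 mm; origin at the centre of its underside.
- nail_box: bystander: small cardboard carton, 53 x 75 x 46 mm, on the bench to the right of the tray; origin at the centre of its underside.
Not all that is in view belongs to the job. Leave any yellow look-alike of the bench_shingle alone.

How it is judged:
By the outcome, as a careful person would: the job done as asked, in the order asked, and still so for the second after the job is handed in, with the robot touching nothing.
It also fails if it takes over 72 s, if anything falls off the work surface, if the arm or the gripper's body presses on something with over 40 N, if the wrist force passes 120 N, or if a joint passes its speed limit or range.

## Working session

There is one attempt and no reset: what is moved stays moved. The work goes in short steps, Python scripts to look and compute and a tool call to move; the robot and the scene stay as the last step left them, time stands still between calls to the robot, and variables do not carry over. Pictures are saved under pics/ and viewed, at most 10 in all, crops included, and the job is handed in when it is done.

Besides the shell and the picture viewer there is one more tool, called after "Request:" as name(argument=value, ...) on one line, values as JSON. apply_moves: Moves the arm, as the interface text tells. Its arguments: {"type":"object","properties":{"moves":{"type":"array","items":{"type":"array","items":{"type":"number"}}},"jaw":{"type":"number"}},"required":["moves"]}

```bash
mkdir -p pics; ls; cat > h.py <<'E'
import numpy as np, cv2
from bench import arm
def ray(cam,px,z,st=None):
    c=arm.calibration(cam); K=np.array(c["mtx"])
    T=np.array(c["world_from_camera"])
    d=T[:3,:3]@np.linalg.inv(K)@[px[0],px[1],1.]; o=T[:3,3]
    return o+d*(z-o[2])/d[2]
def proj(cam,P):
    c=arm.calibration(cam); K=np.array(c["mtx"]); T=np.linalg.inv(np.array(c["world_from_camera"]))
    p=K@(T[:3,:3]@np.array(P,float)+T[:3,3]); return p[:2]/p[2]
def save(cam,name,s=1):
    im=arm.grab_frame(cam); cv2.imwrite(f"pics/{name}.png",cv2.resize(im[:,:,::-1],None,fx=s,fy=s,interpolation=cv2.INTER_CUBIC)); return im
E
python3 - <<'E'
from h import *
np.set_printoptions(precision=2,suppress=True)
a=save("top","top0",1.4); b=save("scene","scene0",1.4)
for c in ("top","scene"):
    print(c,np.array(arm.calibration(c)["world_from_camera"]),np.array(arm.calibration(c)["mtx"]))
    for l in "tray starter bench_shingle rack_shingle rack tape_measure torch nail_box".split():
        r=arm.mark_of(c,l)
        print(l,[(np.round(np.array(x["point"])*[560,420],1),round(x["confidence"],2), ray(c,np.array(x["point"])*[560,420],0)[:2]) for x in r[:3]])
print(arm.read_state())
print(arm.calibration("wrist"))
E
```

```text
pics
top [[  -0.01   -0.98    0.19  271.12]
 [  -1.      0.01   -0.01   93.13]
 [   0.01   -0.19   -0.98 1253.73]
 [   0.      0.      0.      1.  ]] [[428.84   0.   275.6 ]
 [  0.   428.84 212.3 ]
 [  0.     0.     1.  ]]
tray [(array([344.2, 186.1]), 0.79, array([ 598.96, -125.05]))]
starter [(array([286. , 186.5]), 0.73, array([598.6 ,  50.74]))]
bench_shingle [(array([136.8, 257.8]), 0.79, array([386.35, 487.71])), (array([284.8, 183.4]), 0.75, array([608.17,  54.19])), (array([395.6, 249.8]), 0.68, array([ 405.29, -268.87]))]
rack_shingle [(array([393.6, 252.5]), 0.62, array([ 397.43, -262.63]))]
rack [(array([391.1, 256.7]), 0.62, array([ 385.17, -254.51]))]
tape_measure []
torch [(array([178.9, 178.3]), 0.61, array([625.65, 374.19]))]
nail_box [(array([400.7, 190.4]), 0.98, array([ 584.83, -295.24]))]
scene [[   0.55   -0.49    0.67 -713.03]
 [  -0.83   -0.33    0.45 -707.75]
 [  -0.     -0.81   -0.59 1109.67]
 [   0.      0.      0.      1.  ]] [[535.69   0.   290.86]
 [  0.   535.69 204.34]
 [  0.     0.     1.  ]]
tray [(array([357.9, 219.6]), 0.79, array([ 600.64, -108.07]
[... 627 characters left out ...]
.54, -0.  ,  1.54,  0.  ,  1.07, -0.07]), 'dq': array([ 0.,  0., -0.,  0., -0., -0., -0.]), 'tau': array([ -0.  , -57.09,   0.99, -25.19,  -0.06,   0.01,  -0.  ]), 'tcp_pos': array([ 181.34, -624.18,  238.72]), 'ee_rot': array([ 0.99,  0.14, -0.  , -0.  ]), 'contact_force': array([ 0.17, -0.63,  0.19]), 'torque': array([ 0.05,  0.03, -0.03]), 'gripper_force': 0.0, 'finger_gap': 0.9988370848272841}
{'mtx': array([[321.9 ,   0.  , 275.1 ],
       [  0.  , 321.9 , 217.71],
       [  0.  ,   0.  ,   1.  ]]), 'mount': array([[  -0.  ,   -0.97,   -0.26,   67.38],
       [   1.  ,   -0.  ,    0.  ,   -0.72],
       [  -0.  ,   -0.26,    0.97, -146.84],
       [   0.  ,    0.  ,    0.  ,    1.  ]])}
```

View pics/top0.png

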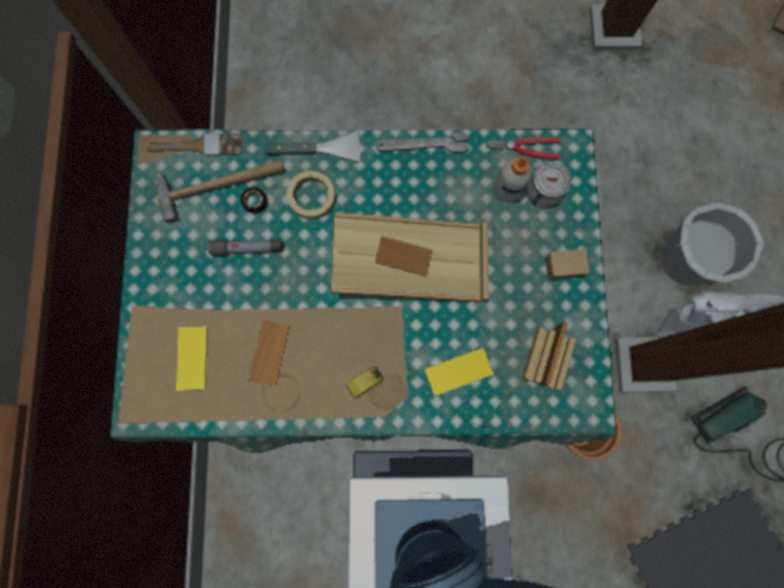

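View pics/scene0.png

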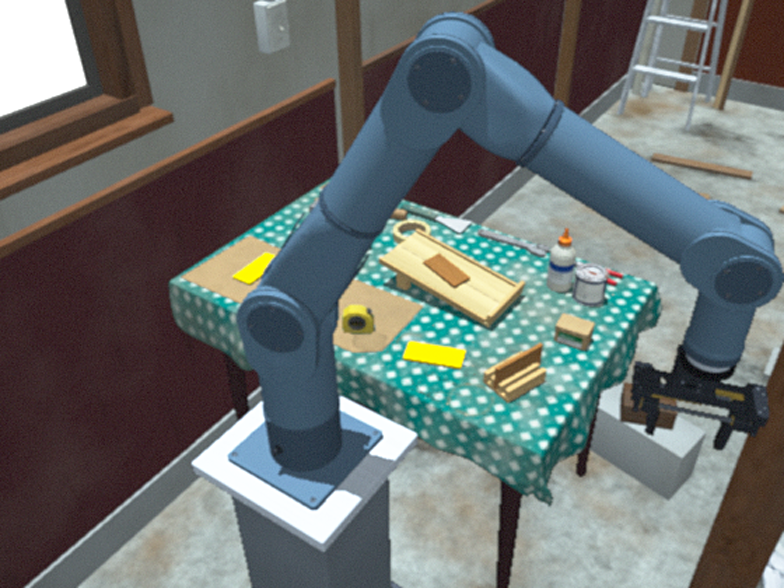

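Top view: the tray runs from the stop at px (346,187) to its upper end at px (239,184), and the starter is at (289,183). The brown bench shingle on the card is at (193,251), and the two yellow plates beside it are look-alikes. The rack is at (393,254), with the tape, torch and carton clear of the paths. Next I'll look with the wrist camera above the tray.

Request:
apply_moves(moves=[[0.03, 0.05, 0.003, 0.107], [0.03, 0.05, 0.003, 0.107], [0.03, 0.05, 0.003, 0.107], [0.03, 0.05, 0.003, 0.107], [0.03, 0.05, 0.003, 0.107], [0.03, 0.05, 0.003, 0.107], [0.03, 0.05, 0.003, 0.107], [0.03, 0.05, 0.003, 0.107], [0.03, 0.05, 0.003, 0.107], [0.03, 0.05, 0.003, 0.107], [0.03, 0.05, 0.003, 0.107], [0.03, 0.05, 0.003, 0.107]], jaw=1)

```text
clock: 2.4
tcp_pos: [542.3, -22.8, 275.1]
ee_rot: [0.707, 0.707, 0.0, 0.0]
contact_force: [0.5, 0.4, -0.6]
finger_gap: 1.0
gripper_force: 0.0
```

Request:
apply_moves(moves=[[0.03, 0.05, 0.003, 0], [0.03, 0.05, 0.003, 0], [0, 0, 0, 0]])

```text
clock: 2.78
tcp_pos: [602.2, 81.6, 280.9]
ee_rot: [0.706, 0.708, 0.002, -0.001]
contact_force: [0.1, -0.3, -0.0]
finger_gap: 1.004
gripper_force: 0.0
```

```bash
cat >> h.py <<'E'
from scipy.spatial.transform import Rotation as R
np.set_printoptions(precision=1,suppress=True)
def wcam():
    s=arm.read_state(); T=np.eye(4); T[:3,:3]=R.from_quat(s["ee_rot"]).as_matrix(); T[:3,3]=s["tcp_pos"]
    c=arm.calibration("wrist"); return T@np.array(c["mount"]),np.array(c["mtx"])
def wray(W,K,px,n=(0,0,1),d=0.):
    "intersect pixels with plane n.p=d"
    px=np.atleast_2d(px).astype(float); v=(W[:3,:3]@np.linalg.inv(K)@np.c_[px,np.ones(len(px))].T).T; o=W[:3,3]
    n=np.array(n,float); return o+v*((d-o@n)/(v@n))[:,None]
def wproj(W,K,P):
    T=np.linalg.inv(W); q=(K@(T[:3,:3]@np.atleast_2d(P).T+T[:3,3:4])).T; return q[:,:2]/q[:,2:]
E
python3 - <<'E'
from h import *
s=arm.read_state(); print(s["clock"],s["tcp_pos"],R.from_quat(s["ee_rot"]).as_matrix(),s["q"])
np.save("W1.npy",wcam()[0]); im=save("wrist","w1",1.4); np.save("w1im.npy",im)
for l in ("tray","starter","bench_shingle"):
    for x in arm.mark_of("wrist",l)[:3]: print(l,np.array(x["point"])*[560,420],x["confidence"])
E
```

```text
2.775 [602.2  81.6 280.9] [[-0.  1.  0.]
 [ 1.  0.  0.]
 [ 0.  0. -1.]] [ 0.2  0.5 -0.6  1.6  0.3  1.1 -0.4]
tray [266.5 321. ] 0.75
starter [268.6 219.6] 0.85
bench_shingle [108.8 289.8] 0.67
```

View pics/w1.png

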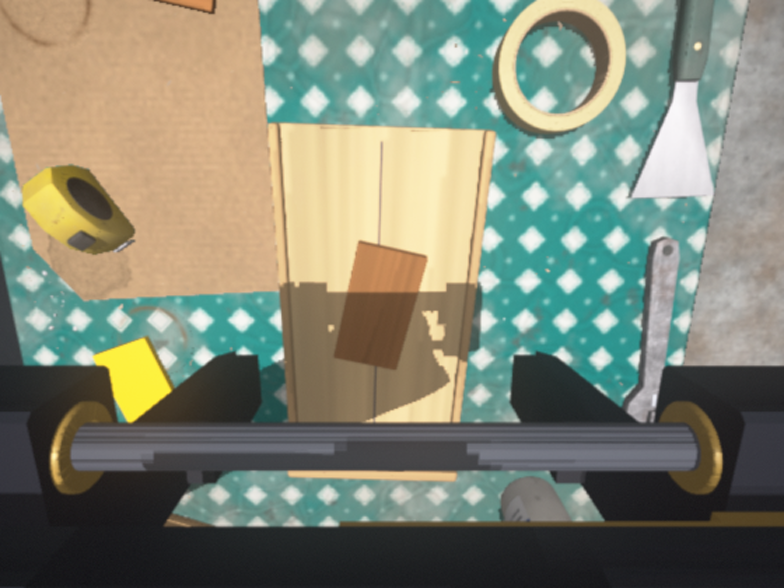

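Wrist view at 1.4x: the tray's upper end is at row 126, and the pencil line runs from (381,140) to (375,415). The starter's corners are about (361,241), (427,256), (396,369) and (334,356), and the gripper bar hides the stop.

```bash
cat > m1.py <<'E'
from h import *
W=np.load("W1.npy"); K=np.array(arm.calibration("wrist")["mtx"])
up=wray(W,K,np.array([[381,128]])/1.4,d=73)[0]
lips=wray(W,K,np.array([[283,128],[485,133]])/1.4,d=73); print("upper end",up,"lips inner top",lips,np.linalg.norm(lips[0]-lips[1]))
# pencil line direction using heights from plane tilted along +y
t=np.tan(np.radians(10)); ex=np.array([0,1,0.])
for _ in range(5):
    n=np.array([-t*ex[0],-t*ex[1],1]); d=n@up
    P=wray(W,K,np.array([[381,145],[375,418]])/1.4,n,d); v=P[0]-P[1]; v[2]=0; ex=v/np.linalg.norm(v)
a=np.degrees(np.arctan2(ex[1],ex[0])); c10=np.cos(np.radians(10));
o=up-310*np.r_[ex[:2]*c10,np.sin(np.radians(10))]
print("dir deg",a,"origin",o,"line pts",P)
nn=n/np.linalg.norm(n)
C=wray(W,K,np.array([[361,241],[427,256],[396,369],[334,356]])/1.4,nn,nn@up+9)
print("starter corners",C,[np.linalg.norm(C[i]-C[(i+1)%4]) for i in range(4)]); X=np.r_[ex[:2]*c10,np.sin(np.radians(10))]; Y=np.cross(nn,X)
T=(C-o)@np.c_[X,Y,nn]; print("in tray",T,T.mean(0)); v=(T[0]+T[1]-T[2]-T[3]); print("askew deg",np.degrees(np.arctan2(v[1],v[0])),"centre",C.mean(0))
print("top cam stop inner:",[ray("top",np.array(p)/1.4,20) for p in([481,228],[481,298],[484,262])], "top proj of origin",proj("top",o)*1.4, proj("top",up)*1.4)
# stop top edges in wrist (rows ~472 front/back)
print("stop top pix->",wray(W,K,np.array([[290,478],[455,480]])/1.4,d=45), "predicted stop top outer pix", wproj(W,K,o+26*nn-12*X)*1.4,wproj(W,K,o+26*nn)*1.4)
E
python3 m1.py
```

```text
upper end [600.9 189.7  73. ] lips inner top [[528.6 189.5  73. ]
 [677.9 186.4  73. ]] 149.38585816323646
dir deg 88.56208037013386 origin [ 593.2 -115.5   19.2] line pts [[600.9 178.   70.9]
 [594.6 -72.7  26.7]]
starter corners [[584.9 105.8  67.3]
 [638.   93.6  65.4]
 [614.3 -12.5  46.6]
 [558.5   0.8  48.7]] [np.float64(54.574613829612424), np.float64(110.36281079080447), np.float64(57.37340308358576), np.float64(109.85961494166226)]
in tray [[226.   13.9   9. ]
 [215.  -39.5   9. ]
 [106.7 -18.5   9. ]
 [118.8  37.6   9. ]] [166.6  -1.6   9. ]
askew deg -11.73305441405115 centre [598.9  46.9  57. ]
top cam stop inner: [array([ 665.8, -122.5,   20. ]), array([ 512.7, -116.7,   20. ]), array([ 590.5, -126. ,   20. ])] top proj of origin [478.9 260.9] [333.2 251.2]
stop top pix-> [[ 511.7 -127.6   45. ]
 [ 673.  -129.8   45. ]] predicted stop top outer pix [[373.1 480.3]] [[373.3 471.1]]
```

Request:
apply_moves(moves=[[-0.003, -0.015, -0.05, -0.1], [0, -0.02, -0.05, -0.13], [0, 0, -0.05, 0], [0, 0, -0.04, 0], [0, 0, -0.01, 0], [0, 0, 0, 0]], jaw=0.9)

```text
clock: 3.72
tcp_pos: [598.5, 40.0, 81.3]
ee_rot: [0.785, 0.619, -0.0, 0.0]
contact_force: [0.5, 1.0, 0.5]
finger_gap: 0.896
gripper_force: 0.0
```

```bash
python3 - <<'E'
from h import *
s=arm.read_state(); print(s["tcp_pos"],R.from_quat(s["ee_rot"]).as_matrix()[:,0],s["contact_force"],s["finger_gap"])
E
```

```text
[598.5  40.   81.3] [ 0.2  1.  -0. ] [0.5 1.  0.5] 0.8961205611013876
```

Request:
apply_moves(moves=[[0, 0.006, -0.015, 0], [0, 0, -0.01, 0], [0, 0, -0.004, 0], [0, 0, 0, 0]])

```text
clock: 4.22
tcp_pos: [598.2, 47.0, 51.7]
ee_rot: [0.785, 0.62, -0.0, -0.0]
contact_force: [-0.6, -0.6, 0.0]
finger_gap: 0.899
gripper_force: 0.3
```

Request:
apply_moves(moves=[[0, 0, 0, 0], [0, 0, 0, 0], [0, 0, 0, 0], [0, 0, 0, 0]], jaw=0.55)

```text
clock: 4.72
tcp_pos: [598.4, 46.7, 51.7]
ee_rot: [0.785, 0.62, -0.0, 0.0]
contact_force: [-0.6, -0.1, -0.1]
finger_gap: 0.651
gripper_force: 30.0
```

Request:
apply_moves(moves=[[-0.0005, 0, 0.001, 0.1], [-0.0005, 0, 0, 0.11], [0, 0, -0.001, 0]])

```text
clock: 5.1
tcp_pos: [597.7, 46.6, 52.5]
ee_rot: [0.716, 0.698, 0.0, 0.0]
contact_force: [-5.1, -2.4, 13.7]
finger_gap: 0.649
gripper_force: 30.0
```

Request:
apply_moves(moves=[[0, 0, 0, 0], [0, 0, 0, 0]], jaw=0.75)

```text
clock: 5.35
tcp_pos: [597.3, 46.8, 51.6]
ee_rot: [0.716, 0.698, -0.0, -0.0]
contact_force: [-1.1, 0.5, -0.1]
finger_gap: 0.751
gripper_force: 0.0
```

Request:
apply_moves(moves=[[0, 0, 0, 0], [0, 0, 0, 0], [0, 0, 0, 0]], jaw=0.55)

```text
clock: 5.72
tcp_pos: [597.3, 46.8, 51.6]
ee_rot: [0.716, 0.699, -0.0, -0.0]
contact_force: [0.3, -0.7, -0.8]
finger_gap: 0.651
gripper_force: 30.0
```

Request:
apply_moves(moves=[[-0.0004, -0.02, -0.0034, 0], [-0.0006, -0.02, -0.0035, 0], [-0.0006, -0.02, -0.0035, 0], [-0.0006, -0.02, -0.0035, 0], [-0.0004, -0.015, -0.0026, 0], [-0.0002, -0.005, -0.0009, 0], [0, 0, 0, 0]])

```text
clock: 6.6
tcp_pos: [594.6, -53.0, 34.3]
ee_rot: [0.716, 0.699, 0.0, -0.0]
contact_force: [0.3, -0.9, -0.6]
finger_gap: 0.649
gripper_force: 30.0
```

Request:
apply_moves(moves=[[-0.0001, -0.005, -0.0009, 0], [0, -0.002, -0.0003, 0], [0, 0, 0, 0]])

```text
clock: 6.98
tcp_pos: [594.5, -60.0, 33.2]
ee_rot: [0.715, 0.699, 0.0, 0.0]
contact_force: [0.6, -1.1, -0.3]
finger_gap: 0.652
gripper_force: 30.0
```

Request:
apply_moves(moves=[[0, -0.0015, -0.0003, 0], [0, 0, 0, 0]])

```text
clock: 7.22
tcp_pos: [594.6, -60.1, 33.0]
ee_rot: [0.715, 0.699, 0.001, -0.001]
contact_force: [-0.9, 5.4, -0.2]
finger_gap: 0.654
gripper_force: 30.0
```

Request:
apply_moves(moves=[[0, -0.0015, -0.0003, 0], [0, 0, 0, 0]])

```text
clock: 7.48
tcp_pos: [594.6, -60.1, 32.9]
ee_rot: [0.715, 0.699, 0.001, -0.001]
contact_force: [-1.4, 7.0, 2.6]
finger_gap: 0.65
gripper_force: 30.0
```

Request:
apply_moves(moves=[[0, -0.003, -0.0003, 0], [0, 0, 0, 0]])

```text
clock: 7.72
tcp_pos: [594.7, -60.2, 32.9]
ee_rot: [0.715, 0.7, 0.003, -0.002]
contact_force: [-2.1, 13.4, 5.2]
finger_gap: 0.649
gripper_force: 30.0
```

Request:
apply_moves(moves=[[0, 0, 0, 0], [0, 0, 0, 0]], jaw=0.9)

```text
clock: 7.98
tcp_pos: [594.5, -67.6, 32.2]
ee_rot: [0.716, 0.698, -0.001, 0.001]
contact_force: [0.1, -0.2, -0.4]
finger_gap: 0.855
gripper_force: 0.0
```

Request:
apply_moves(moves=[[0, 0, 0.02, 0], [0, 0.01, 0.05, 0], [0, 0.06, 0.06, 0], [0, 0.06, 0.06, 0], [0, 0.02, 0.02, 0], [0, 0, 0, 0], [0, 0, 0, 0]])

```text
clock: 8.85
tcp_pos: [594.1, 50.0, 209.9]
ee_rot: [0.716, 0.698, -0.001, 0.0]
contact_force: [0.3, -0.4, -0.1]
finger_gap: 0.901
gripper_force: 0.0
```

```bash
python3 - <<'E'
from h import *
s=arm.read_state(); print(s["clock"],s["tcp_pos"],s["ee_rot"])
np.save("W2.npy",wcam()[0]); im=save("wrist","w2",1.4); np.save("w2im.npy",im)
for l in ("tray","starter","bench_shingle"):
    for x in arm.mark_of("wrist",l)[:3]: print(l,np.array(x["point"])*[560,420],x["confidence"])
E
```

```text
8.85 [594.1  50.  209.9] [ 0.7  0.7 -0.   0. ]
tray [275.1 328.3] 0.93
starter [276.1 296.6] 0.84
```

View pics/w2.png

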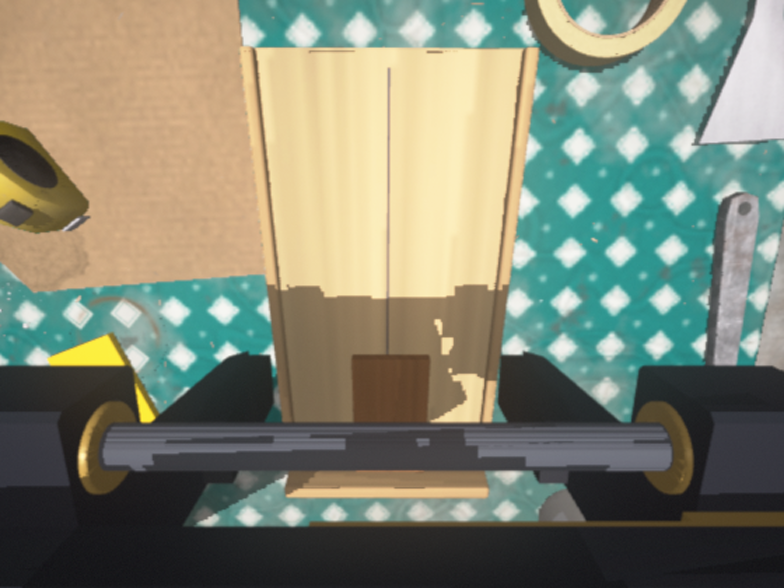

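The starter is at the bottom of the tray. Its upper edge runs from (352,355) to (430,356), and the pencil line ends at (387,353).

```bash
cat > m2.py <<'E'
from h import *
W=np.load("W2.npy"); K=np.array(arm.calibration("wrist")["mtx"]); c10,s10=np.cos(np.radians(10)),np.sin(np.radians(10))
up=wray(W,K,np.array([[388,49]])/1.4,d=73)[0]
lips=wray(W,K,np.array([[254,49],[526,49]])/1.4,d=73); print("upper",up,lips)
ex=np.array([0,1,0.])
for _ in range(5):
    n=np.array([-s10*ex[0],-s10*ex[1],c10]); P=wray(W,K,np.array([[389,70],[387,350]])/1.4,n,n@up); v=P[0]-P[1]; v[2]=0; ex=v/np.linalg.norm(v)
print("dir",np.degrees(np.arctan2(ex[1],ex[0])))
o=np.array([593.2,-115.5,19.2]); e=np.radians(88.56); ex=np.array([np.cos(e),np.sin(e)])
for o in (o,up-310*np.r_[ex*c10,s10]):
  X=np.r_[ex*c10,s10]; n=np.r_[-ex*s10,c10]; Y=np.cross(n,X)
  C=wray(W,K,np.array([[352,355],[430,356],[353,420],[428,420]])/1.4,n,n@o+9); L=wray(W,K,np.array([[389,70],[387,350]])/1.4,n,n@o); 
  E=wray(W,K,np.array([[288,487],[487,487],[286,496],[489,496]])/1.4,n,n@o+26)
  print(o,"\nstarter",(C-o)@np.c_[X,Y,n],"\nline",(L-o)@np.c_[X,Y,n],"\nstop",(E-o)@np.c_[X,Y,n])
E
python3 m2.py
```

```text
upper [601.  190.6  73. ] [[525.3 192.7  73. ]
 [679.1 188.5  73. ]]
dir 88.19835512246318
[ 593.2 -115.5   19.2] 
starter [[115.1  26.    9. ]
 [114.2 -31.    9. ]
 [ 55.6  27.2   9. ]
 [ 55.5 -31.8   9. ]] 
line [[300.4  -0.7  -0. ]
 [114.    0.4  -0. ]] 
stop [[  2.3  80.   26. ]
 [  2.  -79.7  26. ]
 [ -7.6  82.5  26. ]
 [ -8.  -82.3  26. ]]
[ 593.4 -114.6   19.2] 
starter [[114.1  26.2   9. ]
 [113.1 -30.9   9. ]
 [ 54.5  27.4   9. ]
 [ 54.4 -31.7   9. ]] 
line [[299.5  -0.6  -0. ]
 [112.9   0.6  -0. ]] 
stop [[  1.2  80.2  26. ]
 [  0.8 -79.6  26. ]
 [ -8.8  82.7  26. ]
 [ -9.1 -82.2  26. ]]
```

Relative to the pencil line, the starter is about 2.4 mm off towards world +x, so the wrist camera has a bias of about 2 mm across. I'll regrip, recentre and press it home again.

Request:
apply_moves(moves=[[-0.002, -0.05, -0.05, 0], [0, -0.05, -0.055, 0], [0, -0.012, -0.04, 0], [0, 0, -0.02, 0], [0, 0, -0.01, 0], [0, 0, 0, 0], [0, 0, 0, 0]], jaw=0.9)

```text
clock: 9.93
tcp_pos: [593.8, -45.2, 51.5]
ee_rot: [0.715, 0.699, 0.001, 0.001]
contact_force: [-0.5, 0.6, 0.3]
finger_gap: 0.902
gripper_force: 0.0
```

Request:
apply_moves(moves=[[-0.0018, -0.015, -0.01, 0], [0, 0, -0.0075, 0], [0, 0, 0, 0]])

```text
clock: 10.3
tcp_pos: [590.2, -61.4, 31.9]
ee_rot: [0.716, 0.698, -0.0, -0.001]
contact_force: [0.8, -0.4, -0.9]
finger_gap: 0.899
gripper_force: 0.0
```

Request:
apply_moves(moves=[[0, 0, 0, 0], [0, 0, 0, 0], [0, 0, 0, 0]], jaw=0.55)

```text
clock: 10.68
tcp_pos: [591.4, -60.6, 33.0]
ee_rot: [0.715, 0.699, 0.0, 0.0]
contact_force: [0.7, 0.3, 0.7]
finger_gap: 0.652
gripper_force: 30.0
```

Request:
apply_moves(moves=[[0, -0.003, -0.0005, 0], [0, -0.002, -0.0003, 0], [0, 0, 0, 0]])

```text
clock: 11.05
tcp_pos: [591.4, -60.8, 32.9]
ee_rot: [0.715, 0.699, 0.003, -0.002]
contact_force: [-1.2, 11.0, 6.7]
finger_gap: 0.646
gripper_force: 30.0
```

Request:
apply_moves(moves=[[0, 0, 0, 0], [0, 0, 0, 0]], jaw=0.95)

```text
clock: 11.3
tcp_pos: [590.7, -66.9, 31.7]
ee_rot: [0.716, 0.698, -0.001, 0.0]
contact_force: [-0.4, -0.1, -0.7]
finger_gap: 0.85
gripper_force: 0.0
```

Request:
apply_moves(moves=[[0, 0, 0.03, 0], [0, 0.01, 0.06, 0], [-0.02, 0.03, 0.05, 0.17], [-0.02, 0.05, 0.02, 0.17], [-0.02, 0.05, 0.01, 0.17], [-0.02, 0.05, 0, 0.17], [-0.02, 0.05, 0, 0.17], [-0.02, 0.05, 0, 0.17], [-0.02, 0.05, 0, 0.17], [-0.02, 0.05, 0, 0.17], [-0.01, 0.04, 0, 0], [0, 0, 0, 0]])

```text
clock: 12.8
tcp_pos: [419.4, 366.8, 202.0]
ee_rot: [0.115, 0.993, 0.001, -0.0]
contact_force: [1.1, -0.5, 0.7]
finger_gap: 0.952
gripper_force: 0.0
```

```bash
python3 - <<'E'
from h import *
s=arm.read_state(); print(s["clock"],s["tcp_pos"],s["ee_rot"],s["q"])
P=[ray("top",np.array(p)/1.4,12) for p in([262,321],[289,324],[276,384],[249,381])]; print(np.array(P),np.mean(P,0))
E
```

```text
12.8 [419.4 366.8 202. ] [ 0.1  1.   0.  -0. ] [-0.1  0.6 -0.9  1.8  0.5  1.   0.1]
[[467.7 341.7  12. ]
 [461.  285.2  12. ]
 [337.  308.8  12. ]
 [343.5 364.2  12. ]] [402.3 325.   12. ]
```

```bash
python3 - <<'E'
from h import *
W,K=wcam(); np.save("W3.npy",W); im=save("wrist","w3",1.4); np.save("w3im.npy",im)
hsv=cv2.cvtColor(im,cv2.COLOR_RGB2HSV)
p=wproj(W,K,[[402,325,12]])[0]; print("expected",p*1.4)
u,v=p.round().astype(int); print(hsv[v-3:v+4:3,u-3:u+4:3].reshape(-1,3).mean(0))
m=((hsv[...,1]>130)&(hsv[...,0]<14)).astype(np.uint8); 
n,lab,st,ct=cv2.connectedComponentsWithStats(cv2.morphologyEx(m,cv2.MORPH_OPEN,np.ones((3,3)))); k=1+np.argmax(st[1:,4]); print(st[k],ct[k])
c=max(cv2.findContours((lab==k).astype(np.uint8),0,1)[0],key=cv2.contourArea).reshape(-1,2)
Q=wray(W,K,c,d=12)[:,:2].astype(np.float32); print(cv2.minAreaRect(Q))
E
```

```text
expected [324.  263.1]
[ 13.3 134.6 116.1]
[247 140  10  39 206] [251.5 158.7]
((378.0415344238281, 353.4416809082031), (8.460445404052734, 38.95546340942383), 79.35971069335938)
```

View pics/w3.png

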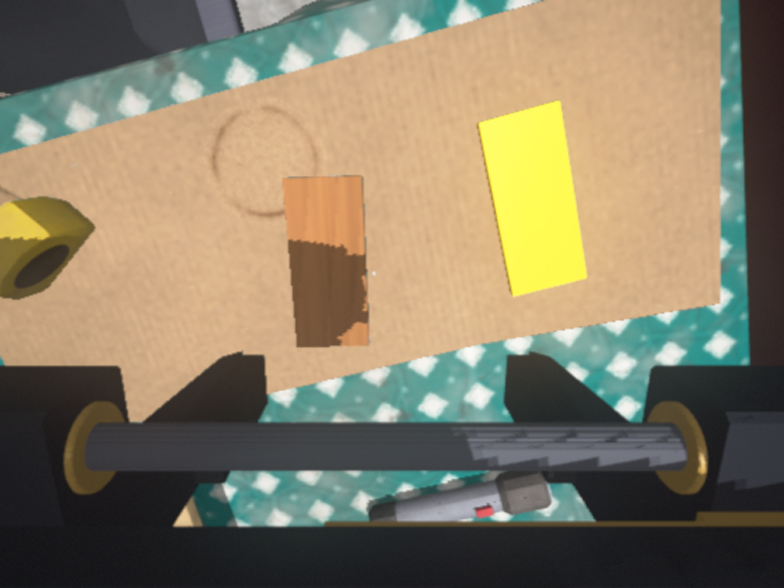

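The brown shingle's corners at 1.4x are (284,178), (362,176), (368,345) and (297,347). The yellow look-alike is to its right.

```bash
python3 - <<'E'
from h import *
W=np.load("W3.npy");K=np.array(arm.calibration("wrist")["mtx"])
C=wray(W,K,np.array([[284,178],[362,176],[368,345],[297,347]])/1.4,d=12); print(C,[np.linalg.norm(C[i]-C[i-1]) for i in range(4)])
v=C[0]+C[1]-C[2]-C[3]; print("yaw long",np.degrees(np.arctan2(v[1],v[0])),"centre",C.mean(0))
s=arm.read_state(); M=R.from_quat(s["ee_rot"]).as_matrix(); print("tool x",np.degrees(np.arctan2(M[1,0],M[0,0])),"centre corrected",C.mean(0)-2.4*M[:,1],"tcp",s["tcp_pos"])
E
```

```text
[[335.7 313.3  12. ]
 [347.2 368.2  12. ]
 [473.2 341.7  12. ]
 [461.9 286.4  12. ]] [np.float64(129.08046824888976), np.float64(56.166968699928546), np.float64(128.80460349940455), np.float64(56.35358349556064)]
yaw long 168.05688354031844 centre [404.5 327.4  12. ]
tool x 166.6400343661433 centre corrected [404.  325.1  12. ] tcp [420.6 364.4 201.6]
```

Request:
apply_moves(moves=[[-0.008, -0.02, -0.03, 0.025], [-0.009, -0.019, -0.05, 0], [0, 0, -0.05, 0], [0, 0, -0.03, 0], [0, 0, -0.01, 0], [0, 0, 0, 0], [0, 0, 0, 0]])

```text
clock: 13.72
tcp_pos: [404.9, 325.3, 33.1]
ee_rot: [0.105, 0.994, 0.001, 0.001]
contact_force: [0.3, 0.2, -0.0]
finger_gap: 0.952
gripper_force: 0.0
```

Request:
apply_moves(moves=[[-0.001, 0, -0.015, 0], [0, 0, -0.008, 0], [0, 0, -0.0035, 0], [0, 0, 0, 0]])

```text
clock: 14.22
tcp_pos: [402.7, 325.0, 5.1]
ee_rot: [0.105, 0.995, -0.0, -0.0]
contact_force: [0.0, 0.3, 0.1]
finger_gap: 0.949
gripper_force: 0.0
```

Request:
apply_moves(moves=[[0, 0, 0, 0], [0, 0, 0, 0], [0, 0, 0, 0], [0, 0, 0, 0]], jaw=0.55)

```text
clock: 14.72
tcp_pos: [403.1, 325.2, 5.6]
ee_rot: [0.105, 0.994, 0.0, 0.0]
contact_force: [-0.7, -0.1, 0.0]
finger_gap: 0.651
gripper_force: 30.0
```

Request:
apply_moves(moves=[[0, 0, 0.02, 0], [0, 0, 0.05, 0], [0, 0, 0.05, 0], [0, 0, 0, 0]])

```text
clock: 15.22
tcp_pos: [404.5, 326.8, 129.6]
ee_rot: [0.105, 0.994, 0.002, 0.003]
contact_force: [-0.8, -0.7, -1.1]
finger_gap: 0.658
gripper_force: 30.0
```

Request:
apply_moves(moves=[[0.023, -0.038, 0, -0.173], [0.023, -0.038, 0, -0.173], [0.023, -0.038, 0, -0.173], [0.023, -0.038, 0, -0.173], [0.023, -0.038, 0, -0.173], [0.023, -0.038, 0, -0.173], [0.023, -0.038, 0, -0.173], [0.023, -0.038, -0.01, -0.173], [0.005, -0.006, -0.01, 0], [0, 0, 0, 0], [0, 0, 0, 0]])

```text
clock: 16.6
tcp_pos: [591.1, 16.9, 105.4]
ee_rot: [0.714, 0.7, 0.0, -0.001]
contact_force: [0.3, 0.0, -1.1]
finger_gap: 0.65
gripper_force: 30.0
```

Request:
apply_moves(moves=[[0.0026, 0, -0.025, -0.007], [0, 0, -0.013, 0], [0, 0, -0.007, 0], [0, 0, 0, 0], [0, 0, 0, 0]])

```text
clock: 17.23
tcp_pos: [594.9, 15.2, 61.0]
ee_rot: [0.718, 0.696, 0.0, 0.0]
contact_force: [-0.1, -0.5, -0.9]
finger_gap: 0.654
gripper_force: 30.0
```

Request:
apply_moves(moves=[[0, 0, -0.002, 0], [0, 0, 0, 0]])

```text
clock: 17.48
tcp_pos: [594.5, 14.9, 58.5]
ee_rot: [0.718, 0.696, 0.0, 0.0]
contact_force: [-0.7, -0.6, -0.4]
finger_gap: 0.653
gripper_force: 30.0
```

Request:
apply_moves(moves=[[-0.0006, 0.0015, -0.002, 0.003], [0, 0, 0, 0], [0, 0, -0.002, 0], [0, 0, 0, 0]])

```text
clock: 17.98
tcp_pos: [594.0, 16.6, 54.5]
ee_rot: [0.717, 0.698, 0.0, 0.0]
contact_force: [-0.9, -0.2, 3.3]
finger_gap: 0.652
gripper_force: 30.0
```

Request:
apply_moves(moves=[[0, 0, -0.0015, 0], [0, 0, 0, 0]])

```text
clock: 18.23
tcp_pos: [594.0, 16.5, 52.9]
ee_rot: [0.717, 0.697, 0.0, 0.0]
contact_force: [-0.6, -0.7, 2.9]
finger_gap: 0.65
gripper_force: 30.0
```

Request:
apply_moves(moves=[[0, 0, -0.0015, 0], [0, 0, 0, 0]])

```text
clock: 18.48
tcp_pos: [594.0, 16.4, 51.7]
ee_rot: [0.717, 0.698, -0.0, 0.0]
contact_force: [-2.5, -1.5, 7.3]
finger_gap: 0.649
gripper_force: 30.0
```

Request:
apply_moves(moves=[[0, 0, -0.001, 0], [0, 0, 0, 0]])

```text
clock: 18.73
tcp_pos: [594.0, 16.4, 51.7]
ee_rot: [0.717, 0.698, -0.0, 0.0]
contact_force: [-6.0, -1.4, 16.2]
finger_gap: 0.655
gripper_force: 30.0
```

Request:
apply_moves(moves=[[0, 0, 0.0015, 0], [0, 0, 0, 0]])

```text
clock: 18.98
tcp_pos: [594.0, 16.5, 51.9]
ee_rot: [0.717, 0.698, 0.0, 0.0]
contact_force: [-1.4, -1.0, 2.9]
finger_gap: 0.654
gripper_force: 30.0
```

Request:
apply_moves(moves=[[0, 0, 0, 0], [0, 0, 0, 0], [0, 0, 0.02, 0], [0, 0, 0.05, 0], [0, 0.02, 0.06, 0], [0, 0.02, 0.04, 0], [0, 0, 0, 0], [0, 0, 0, 0]], jaw=0.95)

```text
clock: 19.98
tcp_pos: [593.5, 55.5, 221.1]
ee_rot: [0.717, 0.697, -0.0, 0.0]
contact_force: [0.5, 0.2, -1.0]
finger_gap: 0.947
gripper_force: 0.0
```

```bash
python3 - <<'E'
from h import *
s=arm.read_state(); print(s["clock"],s["tcp_pos"],s["ee_rot"])
np.save("W4.npy",wcam()[0]); im=save("wrist","w4",1.4); np.save("w4im.npy",im)
E
```

```text
19.975 [593.5  55.5 221.1] [ 0.7  0.7 -0.   0. ]
```

View pics/w4.png

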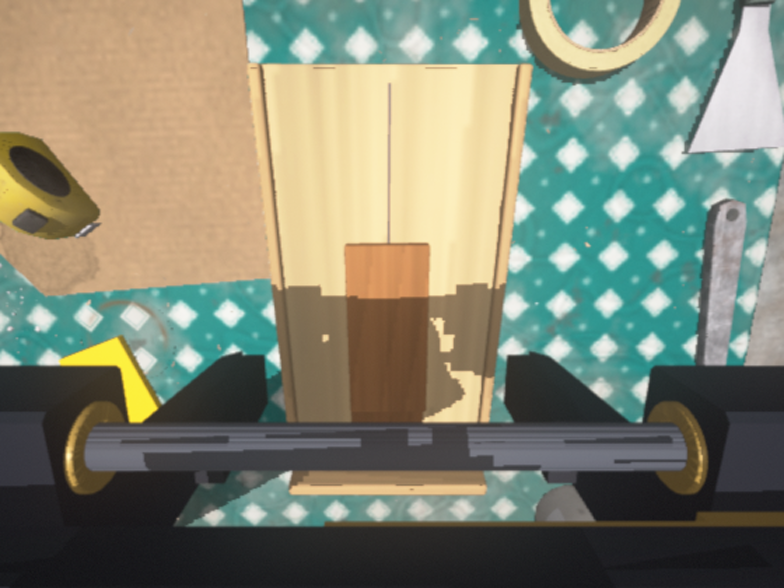

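The second shingle's upper end runs from (344,244) to (430,244), centred on the pencil line at column 389 to within about 1 mm. Next I'll check how far up it sits and measure the rack from both fixed cameras.

```bash
python3 - <<'E'
from h import *
W=np.load("W4.npy");K=np.array(arm.calibration("wrist")["mtx"]); e=np.radians(88.56); ex=np.array([np.cos(e),np.sin(e)]); t=np.radians(10)
o=np.array([593.2,-115.5,19.2]); X=np.r_[ex*np.cos(t),np.sin(t)]; n=np.r_[-ex*np.sin(t),np.cos(t)]; Y=np.cross(n,X); B=np.c_[X,Y,n]
print((wray(W,K,np.array([[344,244],[430,244]])/1.4,n,n@o+9)-o)@B,(wray(W,K,np.array([[388.5,84],[389,242],[389,66]])/1.4,n,n@o)-o)@B)
# rack: top view full-res crop
im=arm.grab_frame("top"); c=im[215:290,360:430]; cv2.imwrite("pics/rack.png",cv2.resize(c[:,:,::-1],None,fx=8,fy=8,interpolation=cv2.INTER_CUBIC))
E
```

```text
[[203.8  30.    9. ]
 [203.6 -28.1   9. ]] [[300.9  -0.1  -0. ]
 [202.3  -0.5  -0. ]
 [310.4  -0.4  -0. ]]
```

Request:
apply_moves(moves=[[-0.0225, -0.028, 0, -0.162], [-0.0225, -0.028, 0, -0.162], [-0.0225, -0.028, 0, -0.162], [-0.0225, -0.028, 0, -0.162], [-0.0225, -0.028, 0, -0.162], [-0.0225, -0.028, 0, -0.162], [-0.0225, -0.028, 0, -0.162], [-0.0225, -0.028, 0, -0.162], [-0.0225, -0.028, 0, -0.162], [-0.0225, -0.028, 0, -0.162], [-0.0225, -0.028, 0, -0.16], [0, 0, 0, 0]])

```text
clock: 21.58
tcp_pos: [343.8, -253.6, 220.3]
ee_rot: [0.993, -0.121, -0.001, -0.0]
contact_force: [0.0, -0.3, 0.8]
finger_gap: 0.951
gripper_force: 0.0
```

Request:
apply_moves(moves=[[0, 0, 0, 0], [0, 0, 0, 0]])

```text
clock: 21.82
tcp_pos: [346.9, -250.9, 220.9]
ee_rot: [0.993, -0.117, -0.0, -0.0]
contact_force: [0.5, -0.3, -0.1]
finger_gap: 0.951
gripper_force: 0.0
```

```bash
python3 - <<'E'
from h import *
s=arm.read_state(); print(s["clock"],s["tcp_pos"],s["ee_rot"],s["q"])
np.save("W5.npy",wcam()[0]); im=save("wrist","w5",1.4); np.save("w5im.npy",im)
for l in ("rack","rack_shingle"):
    for x in arm.mark_of("wrist",l)[:2]: print(l,np.array(x["point"])*[560,420]*1.4,x["confidence"])
E
```

```text
21.825 [ 346.9 -250.9  220.9] [ 1.  -0.1 -0.  -0. ] [ 0.6  0.2 -0.1  2.1  0.   0.9 -1.3]
rack [375.6 222.6] 0.63
```

View pics/w5.png

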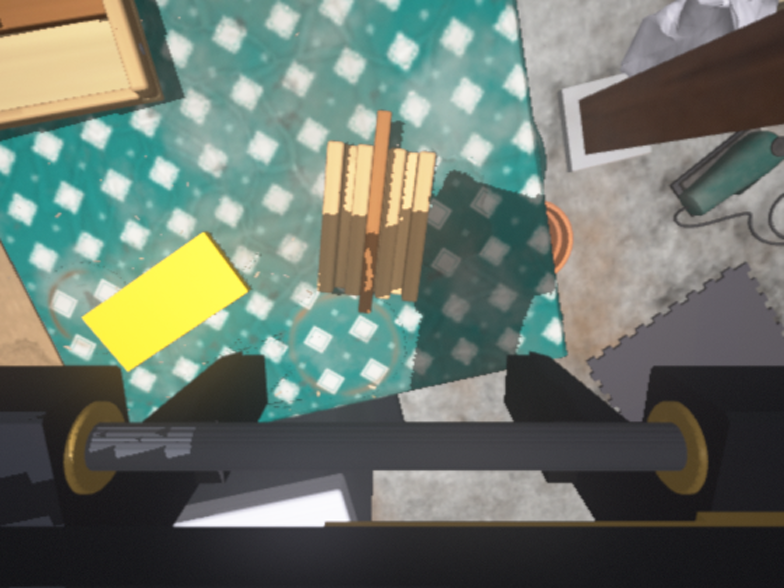

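The rack shingle's top edge runs from about (384,112) to (365,310), and the rack lies around it.

```bash
python3 - <<'E'
from h import *
W=np.load("W5.npy");K=np.array(arm.calibration("wrist")["mtx"])
C=wray(W,K,np.array([[384,112],[365,310]])/1.4,d=70); v=C[0]-C[1]; print(C,np.linalg.norm(v),np.degrees(np.arctan2(v[1],v[0])))
s=arm.read_state(); M=R.from_quat(s["ee_rot"]).as_matrix(); print("tool x",np.degrees(np.arctan2(M[1,0],M[0,0])),M[:,1]); c=C.mean(0); print(c,c-2.4*M[:,1])
T=np.array([ray("top",np.array(p)/1.4,70) for p in([564,324],[549,386])]);v=T[0]-T[1];print(T,T.mean(0),np.linalg.norm(v),np.degrees(np.arctan2(v[1],v[0])))
R4=wray(W,K,np.array([[328,142],[435,152],[417,300],[319,292]])/1.4,d=33); print("rack top",R4.mean(0), R4)
E
```

```text
[[ 454.9 -274.6   70. ]
 [ 335.3 -232.5   70. ]] 126.78346546849373 -19.38849694422974
tool x -13.437408551958345 [-0.2 -1.  -0. ]
[ 395.1 -253.5   70. ] [ 395.7 -251.2   70. ]
[[ 449.2 -272.2   70. ]
 [ 326.8 -234.9   70. ]] [ 388.  -253.5   70. ] 127.93351336640366 -16.947249515366746
rack top [ 387.1 -251.1   33. ] [[ 450.3 -233.    33. ]
 [ 426.3 -304.6   33. ]
 [ 324.2 -269.1   33. ]
 [ 347.7 -197.8   33. ]]
```

Request:
apply_moves(moves=[[0.02, 0, -0.02, -0.098], [0.027, -0.001, -0.03, 0], [0, 0, -0.05, 0], [0, 0, -0.02, 0], [0, 0, 0, 0], [0, 0, 0, 0]], jaw=0.6)

```text
clock: 22.72
tcp_pos: [394.2, -252.9, 102.0]
ee_rot: [0.986, -0.166, 0.001, 0.0]
contact_force: [-0.1, 0.7, 0.6]
finger_gap: 0.598
gripper_force: 0.0
```

Request:
apply_moves(moves=[[0, 0.001, -0.03, 0], [0, 0, -0.018, 0], [0, 0, -0.008, 0], [0, 0, 0, 0]])

```text
clock: 23.22
tcp_pos: [393.8, -251.9, 45.7]
ee_rot: [0.986, -0.166, 0.0, 0.0]
contact_force: [0.1, -0.0, 1.0]
finger_gap: 0.596
gripper_force: 0.0
```

Request:
apply_moves(moves=[[0, 0, 0, 0], [0, 0, 0, 0], [0, 0, 0, 0], [0, 0, 0, 0], [0, 0, 0, 0], [0, 0, 0, 0]], jaw=0.02)

```text
clock: 23.98
tcp_pos: [393.2, -252.5, 45.2]
ee_rot: [0.986, -0.167, -0.0, 0.0]
contact_force: [-0.6, -3.2, -0.0]
finger_gap: 0.101
gripper_force: 30.0
```

Request:
apply_moves(moves=[[0, 0, 0.03, 0], [0, 0, 0.05, 0], [0, 0, 0.06, 0], [0.01, 0.02, 0.02, 0.05], [0.01, 0.05, 0, 0.16], [0.01, 0.05, 0, 0.16], [0.01, 0.05, 0, 0.16], [0.01, 0.05, 0, 0.16], [0.01, 0.05, 0, 0.16], [0, 0.05, 0, 0.16], [0, 0.05, 0, 0.16], [0, 0, 0, 0]])

```text
clock: 25.48
tcp_pos: [452.6, 122.9, 205.3]
ee_rot: [0.912, 0.41, 0.0, -0.001]
contact_force: [0.3, -0.6, -1.0]
finger_gap: 0.1
gripper_force: 30.0
```

Request:
apply_moves(moves=[[-0.01, 0.05, 0, 0.17], [-0.01, 0.05, 0, 0.17], [-0.01, 0.05, 0, 0.17], [-0.01, 0.05, 0, 0.17], [-0.01, 0.02, 0, 0.02], [0, 0, 0, 0], [0, 0, 0, 0]])

```text
clock: 26.35
tcp_pos: [404.2, 336.3, 204.8]
ee_rot: [0.72, 0.694, -0.001, 0.001]
contact_force: [0.4, 1.1, -1.2]
finger_gap: 0.096
gripper_force: 30.0
```

Request:
apply_moves(moves=[[0, 0, -0.05, 0], [0, 0, -0.05, 0], [0, 0, -0.045, 0], [0, 0, -0.015, 0], [0, 0, 0, 0], [0, 0, 0, 0]])

```text
clock: 27.1
tcp_pos: [404.6, 338.9, 46.8]
ee_rot: [0.72, 0.694, 0.001, 0.0]
contact_force: [-0.0, 0.7, 0.2]
finger_gap: 0.098
gripper_force: 30.0
```

Request:
apply_moves(moves=[[0, 0, -0.004, 0], [0, 0, -0.002, 0], [0, 0, 0, 0]])

```text
clock: 27.48
tcp_pos: [403.5, 338.2, 39.3]
ee_rot: [0.719, 0.695, 0.0, 0.0]
contact_force: [-0.2, -0.6, -0.8]
finger_gap: 0.101
gripper_force: 30.0
```

Request:
apply_moves(moves=[[0, 0, -0.002, 0], [0, 0, 0, 0]])

```text
clock: 27.72
tcp_pos: [403.3, 338.2, 37.0]
ee_rot: [0.719, 0.695, -0.0, 0.0]
contact_force: [-0.0, -0.6, 0.2]
finger_gap: 0.099
gripper_force: 30.0
```

Request:
apply_moves(moves=[[0, 0, -0.0012, 0], [0, 0, 0, 0]])

```text
clock: 27.98
tcp_pos: [403.6, 338.3, 36.1]
ee_rot: [0.719, 0.695, 0.0, 0.0]
contact_force: [-0.4, 0.2, 2.2]
finger_gap: 0.099
gripper_force: 30.0
```

Request:
apply_moves(moves=[[0, 0, -0.0008, 0], [0, 0, 0, 0]])

```text
clock: 28.22
tcp_pos: [403.8, 338.4, 36.0]
ee_rot: [0.719, 0.695, 0.0, 0.0]
contact_force: [-2.0, -2.4, 12.4]
finger_gap: 0.099
gripper_force: 30.0
```

Request:
apply_moves(moves=[[0, 0, 0, 0], [0, 0, 0, 0], [0, 0, 0, 0], [0, 0, 0, 0], [0, 0, 0, 0], [0, 0, 0.006, 0], [0, 0, 0, 0]], jaw=1)

```text
clock: 29.1
tcp_pos: [403.7, 338.6, 41.8]
ee_rot: [0.719, 0.695, 0.001, 0.0]
contact_force: [-0.2, -0.1, 0.5]
finger_gap: 0.869
gripper_force: 0.0
```

Request:
apply_moves(moves=[[0.015, 0, 0, 0], [0.015, 0, 0, 0], [0.006, 0, 0, 0], [0.004, 0, 0, 0], [0.004, 0, 0, 0], [0.004, 0, 0, 0], [0.004, 0, 0, 0], [0, 0, 0, 0]])

```text
clock: 30.1
tcp_pos: [455.7, 338.2, 41.2]
ee_rot: [0.719, 0.695, 0.0, 0.0]
contact_force: [-0.0, 0.1, 0.3]
finger_gap: 1.0
gripper_force: 0.0
```

```bash
python3 - <<'E'
from h import *
s=arm.read_state(); print(s["clock"],s["tcp_pos"],s["ee_rot"],s["contact_force"],s["gripper_force"],s["finger_gap"])
np.save("W6.npy",wcam()[0]); im=save("wrist","w6",1.4)
E
```

```text
30.1 [455.7 338.2  41.2] [0.7 0.7 0.  0. ] [-0.   0.1  0.3] 0.0 1.0001390395522753
```

View pics/w6.png

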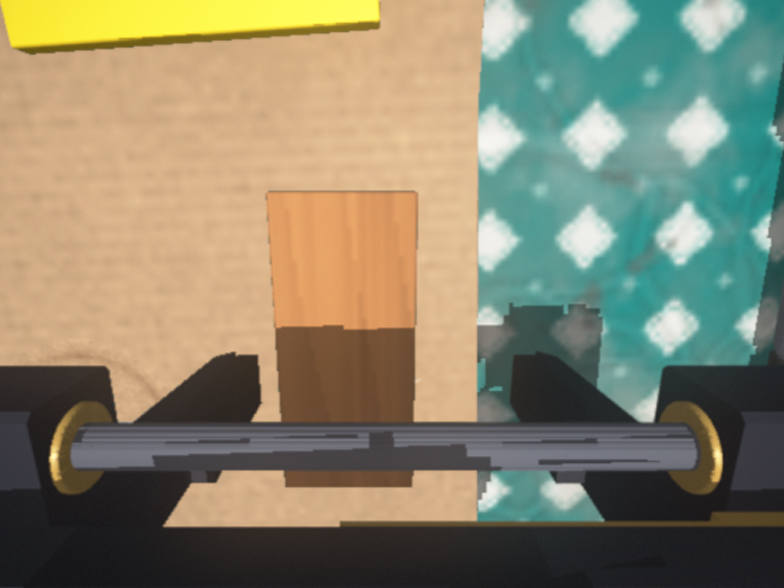

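The shingle lies flat on the card, between the fingers. Its corners are (268,191), (417,191), (412,487) and (286,487).

```bash
python3 - <<'E'
from h import *
W=np.load("W6.npy");K=np.array(arm.calibration("wrist")["mtx"])
C=wray(W,K,np.array([[268,191],[417,191],[412,487],[286,487]])/1.4,d=12); v=C[0]+C[1]-C[2]-C[3]
s=arm.read_state(); M=R.from_quat(s["ee_rot"]).as_matrix()
print(C,C.mean(0)-2.4*M[:,1],np.degrees(np.arctan2(v[1],v[0])),np.degrees(np.arctan2(M[1,0],M[0,0])),np.linalg.norm(v)/2)
E
```

```text
[[415.4 404.3  12. ]
 [471.7 402.2  12. ]
 [467.1 272.3  12. ]
 [410.1 274.4  12. ]] [438.7 338.4  12. ] 87.81866733449957 87.99403529706304 129.98218789625057
```

Request:
apply_moves(moves=[[-0.017, 0, 0, 0], [0, 0, 0, 0], [0, 0, -0.015, 0], [0, 0, -0.012, 0], [0, 0, -0.006, 0], [0, 0, -0.0015, 0], [0, 0, 0, 0]], jaw=0.95)

```text
clock: 31.02
tcp_pos: [438.5, 338.4, 6.7]
ee_rot: [0.719, 0.695, 0.0, -0.0]
contact_force: [-0.1, -0.4, 0.0]
finger_gap: 0.951
gripper_force: 0.0
```

Request:
apply_moves(moves=[[0, 0, 0, 0], [0, 0, 0, 0], [0, 0, 0, 0], [0, 0, 0, 0]], jaw=0.55)

```text
clock: 31.52
tcp_pos: [438.6, 338.3, 6.9]
ee_rot: [0.719, 0.695, 0.0, 0.0]
contact_force: [-0.6, 0.6, 0.4]
finger_gap: 0.649
gripper_force: 30.0
```

Request:
apply_moves(moves=[[0, 0, 0.02, 0], [0, 0, 0.05, 0], [0, 0, 0.06, 0], [0, 0, 0, 0], [0, 0, 0, 0]])

```text
clock: 32.15
tcp_pos: [438.4, 337.8, 137.1]
ee_rot: [0.719, 0.695, 0.0, 0.0]
contact_force: [-0.5, 0.4, -1.0]
finger_gap: 0.653
gripper_force: 30.0
```

Request:
apply_moves(moves=[[0.0263, -0.039, 0, 0.007], [0.0263, -0.039, 0, 0], [0.0263, -0.039, 0, 0], [0.0263, -0.039, 0, 0], [0.0263, -0.039, 0, 0], [0.026, -0.0385, -0.01, 0], [0, 0, -0.01, 0], [0, 0, 0, 0], [0, 0, 0, 0]])

```text
clock: 33.28
tcp_pos: [594.8, 106.6, 116.5]
ee_rot: [0.716, 0.698, -0.0, -0.001]
contact_force: [-0.3, 0.4, -0.3]
finger_gap: 0.654
gripper_force: 30.0
```

Request:
apply_moves(moves=[[0.001, -0.0025, -0.02, -0.003], [0, 0, -0.012, 0], [0, 0, -0.005, 0], [0, 0, 0, 0], [0, 0, 0, 0]])

```text
clock: 33.9
tcp_pos: [597.2, 102.5, 80.0]
ee_rot: [0.718, 0.696, 0.0, 0.0]
contact_force: [-0.4, -0.1, -0.6]
finger_gap: 0.654
gripper_force: 30.0
```

Request:
apply_moves(moves=[[-0.001, 0.0015, -0.003, 0.003], [0, 0, -0.002, 0], [0, 0, 0, 0], [0, 0, 0, 0]])

```text
clock: 34.4
tcp_pos: [596.0, 103.7, 74.7]
ee_rot: [0.717, 0.697, 0.0, 0.0]
contact_force: [0.1, -0.6, -1.1]
finger_gap: 0.651
gripper_force: 30.0
```

Request:
apply_moves(moves=[[0, 0, -0.002, 0], [0, 0, 0, 0], [0, 0, -0.0015, 0], [0, 0, 0, 0]])

```text
clock: 34.9
tcp_pos: [596.1, 103.7, 71.2]
ee_rot: [0.717, 0.697, 0.0, 0.0]
contact_force: [0.0, -1.1, 1.8]
finger_gap: 0.649
gripper_force: 30.0
```

Request:
apply_moves(moves=[[0, 0, -0.0012, 0], [0, 0, 0, 0]])

```text
clock: 35.15
tcp_pos: [596.1, 103.6, 70.1]
ee_rot: [0.717, 0.697, 0.0, 0.0]
contact_force: [-1.4, -2.2, 2.7]
finger_gap: 0.652
gripper_force: 30.0
```

Request:
apply_moves(moves=[[0, 0, -0.0012, 0], [0, 0, 0, 0]])

```text
clock: 35.4
tcp_pos: [596.1, 103.6, 68.8]
ee_rot: [0.717, 0.697, 0.0, 0.0]
contact_force: [0.1, -1.9, 3.4]
finger_gap: 0.651
gripper_force: 30.0
```

Request:
apply_moves(moves=[[0, 0, -0.001, 0], [0, 0, 0, 0]])

```text
clock: 35.65
tcp_pos: [596.1, 103.6, 68.5]
ee_rot: [0.717, 0.697, -0.0, 0.0]
contact_force: [-2.1, -2.7, 9.7]
finger_gap: 0.652
gripper_force: 30.0
```

Request:
apply_moves(moves=[[0, 0, -0.0008, 0], [0, 0, 0, 0]])

```text
clock: 35.9
tcp_pos: [596.1, 103.6, 68.4]
ee_rot: [0.717, 0.697, -0.0, 0.001]
contact_force: [-3.9, -3.1, 16.5]
finger_gap: 0.65
gripper_force: 30.0
```

Seated at the predicted height of 68.5. I'll release, rise and check.

Request:
apply_moves(moves=[[0, 0, 0.0018, 0], [0, 0, 0, 0]])

```text
clock: 36.15
tcp_pos: [596.0, 103.5, 68.8]
ee_rot: [0.717, 0.697, 0.0, 0.0]
contact_force: [0.2, -1.7, 2.6]
finger_gap: 0.655
gripper_force: 30.0
```

Request:
apply_moves(moves=[[0, 0, 0, 0], [0, 0, 0, 0], [0, 0, 0.02, 0], [0, 0, 0.05, 0], [0, 0.02, 0.06, 0], [0, 0.02, 0.06, 0], [0, 0.03, 0.03, 0], [0, 0, 0, 0], [0, 0, 0, 0]], jaw=0.95)

```text
clock: 37.28
tcp_pos: [595.5, 172.0, 286.7]
ee_rot: [0.717, 0.697, -0.001, 0.0]
contact_force: [0.3, 0.4, -1.0]
finger_gap: 0.951
gripper_force: 0.0
```

```bash
python3 - <<'E'
from h import *
s=arm.read_state(); print(s["clock"],s["tcp_pos"],s["ee_rot"])
np.save("W7.npy",wcam()[0]); im=save("wrist","w7",1.4)
E
```

```text
37.275 [595.5 172.  286.7] [ 0.7  0.7 -0.   0. ]
```

View pics/w7.png

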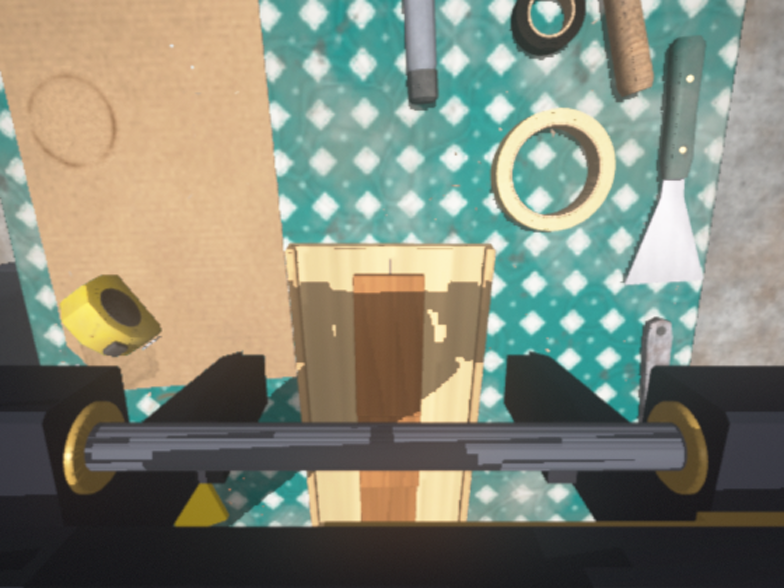

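The third shingle's upper end runs from (353,274) to (424,274), centred on the line at column 390, on the tray. The last view takes in the whole tray.

Request:
apply_moves(moves=[[0, -0.05, 0.02, 0], [0, -0.05, 0.02, 0], [0, -0.05, 0.01, 0], [0, -0.05, 0, 0], [0, -0.04, 0, 0], [0, 0, 0, 0], [0, 0, 0, 0]])

```text
clock: 38.2
tcp_pos: [595.3, -66.8, 336.3]
ee_rot: [0.717, 0.697, -0.0, -0.001]
contact_force: [0.1, 0.3, -0.1]
finger_gap: 0.951
gripper_force: 0.0
```

```bash
python3 - <<'E'
from h import *
s=arm.read_state(); print(s["clock"],s["tcp_pos"],s["ee_rot"])
np.save("W8.npy",wcam()[0]); im=save("wrist","w8"); cv2.imwrite("pics/w8.png",cv2.resize(im[:300,130:430,::-1],None,fx=2,fy=2,interpolation=cv2.INTER_CUBIC))
E
```

```text
38.2 [595.3 -66.8 336.3] [ 0.7  0.7 -0.  -0. ]
```

View pics/w8.png

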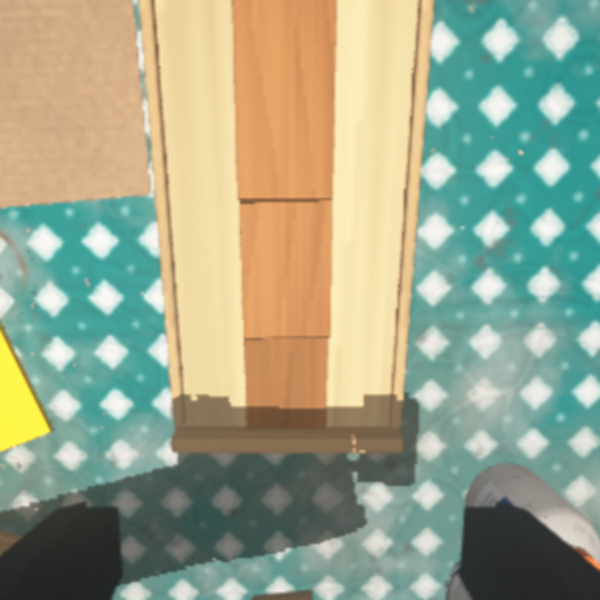

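```bash
python3 - <<'E'
from h import *
W=np.load("W8.npy");K=np.array(arm.calibration("wrist")["mtx"]); e=np.radians(88.5); ex=np.array([np.cos(e),np.sin(e)]); t=np.radians(10)
o=np.array([593.2,-115.5,19.2]); X=np.r_[ex*np.cos(t),np.sin(t)]; n=np.r_[-ex*np.sin(t),np.cos(t)]; Y=np.cross(n,X); B=np.c_[X,Y,n]
f=lambda p,h,W=W:((wray(W,K,p,n,n@o+h)-o)@B)
g=lambda p:np.array(p)/2+[130,0]
print("p2 low",f(g([[243,337],[331,336]]),22.4)); print("p3 low",f(g([[240,200],[332,199]]),22.4))
print("stop",f(g([[176,430],[402,430]]),26),"starter low cols",f(g([[246,400],[328,400]]),9))
W7=np.load("W7.npy"); print("p3 up",f(np.array([[353,274],[424,274]])/1.4,9,W7),"line/end",f(np.array([[390,262],[390,247]])/1.4,0,W7))
E
```

```text
p2 low [[ 74.2  29.1  22.4]
 [ 74.6 -29.2  22.4]]
p3 low [[159.7  28.   22.4]
 [160.1 -27.8  22.4]]
stop [[  8.3  78.1  26. ]
 [  7.7 -80.3  26. ]] starter low cols [[ 23.9  29.6   9. ]
 [ 23.7 -29.    9. ]]
p3 up [[291.   29.4   9. ]
 [290.8 -27.5   9. ]] line/end [[297.9  -0.3  -0. ]
 [310.6  -0.3   0. ]]
```

```bash
python3 -c "
from bench import arm
print(arm.sign_off())"
```

```text
the job is handed in; nothing more can be done
None
```

The roof sample is made up and handed in at about 38 s of the 72 s allowed: the starter is against the stop, and the second and third shingles lap by about 40 and 44 mm (target 43), all within about 2 mm of the centre line by my measurements.

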